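# Hang up the hold-down weight and crack the sealed dry box

## Robot

A 6-joint arm with a two-finger parallel gripper is mounted at the origin on a cart in front of the work surface, level with it; the furniture and walls round the work are solid. World frame = base frame: x ahead of the robot, y to its left, z up, the work surface at z = 0. Lengths are in m, angles in degrees, forces in N, time in s.
With the tool pointing down it reaches from about 0.25 to 0.725 m from the base axis. Payload 4 kg.
Tool frame: the origin (TCP) lies between the finger pads, 19 mm behind the fingertips; this is the grasp point; z points along the fingers, y is the line along which they close (so a half turn about z gives the same grasp; the last joint's range is limited). The gripper opens to 85 mm and grips with 20 to 120 N. Pads are 22 mm wide; open, the fingers measure 114 mm over their backs; the gripper's body (76 mm by 85 mm) begins 54 mm behind the grasp point. The pads swing forward as they close: fully open they stand 13 mm farther back than shut.
Start: joints at [-68.182, 13.785, 0.286, 76.501, 0, 90], TCP at [0.186, -0.464, 0.25] pointing down, gripper open.
Joint ranges: [-155.79, 155.79], [-60.16, 107.12], [-62.33, 73.08], [-114, 123.19], [-81.49, 82.49], [-180, 180]. Speed limits (degrees/s): [159.86, 159.86, 180, 180, 180, 180].

## Interface

Orientations are given as [roll, pitch, yaw] about the fixed x, y, z axes, in that order (R = Rz(yaw) Ry(pitch) Rx(roll)).
In Python, from bench import arm gives the robot as it stands. The module is installed in compiled form; this text tells all that it offers. Calls block until the motion is done:
- arm.move_pose(position, orientation): joint-space move of the TCP to a pose.
- arm.servo_line(position, attitude=None, feed=0.15): straight line of the TCP; attitude=None keeps the orientation; feed is the mean speed in m/s.
- arm.movej(angles): joint-space move.
- arm.set_gripper(opening, effort=None): finger opening in m; effort is the grip in N (None keeps the last); returns when the fingers have stopped.
- arm.dwell(seconds).
- arm.inverse_kinematics(position, orientation): joint angles nearest the present ones, or None.
- arm.get_state(): the state.
- arm.read_camera(name): name is "scene" or "top" or "wrist"; returns the picture (400x640x3 uint8, blue, green, red); there is no depth.
- arm.camera_model(name): a dict with "fx", "fy", "cx", "cy" (pixels), "eye" and "attitude" of the camera in the world. Camera axes: x right, y up, looking along -z (the intrinsics and any distortion apply to the point x, -y, -z); pixel columns grow to the right and rows downward; lengths in m; the calibration is good to about 2 mm. A picture is of the moment at which its call begins: read the wrist's pose just before it. camera_model takes no time and is no camera call; for the wrist camera it gives the pose at the moment of the call.
A pose or a line that the arm cannot do raises arm.IKError and nothing moves.
- arm.close_job(): hands the job in; it is judged then, once.
The state is a dict: "time": time; "joints": joint angles; "joint_vel": joint speeds; "joint_efforts": joint torques, N m; "ee_pos": TCP position; "eef_rot": TCP orientation; "ft_force": force on the tool from outside, world axes, zero at the start; "moment": the same for the moment, N m; "opening": finger opening in m; "grip_force": force on a finger pad.
Only numpy, scipy, OpenCV 4.12 (cv2) and the standard library are available. Lean on these libraries where they do the work, as an engineer would, in place of code of your own. Each camera call takes 0.05 s, during which the arm holds its last target. There are 200 camera calls.

## Task

Take the steel hold-down weight off the lid of the dry box and hang it by its red handle on the two-pronged hook stand, without dropping it or setting it on the desk. Then pull the lid straight up by its black handle until the sticky seal gives way, but do not let it fly up: finish while still holding the lid by the handle, level, steady and clear of the box, about 3 cm above its closed position (2 to 4 cm will do, and never more than 6 cm). Leave the other things on the desk where they are.

Things in the scene. Friction and masses are not known exactly. Their poses are not given: they have to be found in the camera images.
- dry_box: White dry box, 180 (x) x 190 (y) x 72 mm, fixed to the desk, optics inside; a sprung black seal roll in each side wall (y = +-95 mm). Origin: centre of its underside, on the desk; z up. Which side of the desk the box and the hook stand are on varies.
- lid: Loose grey lid, about 0.3 kg, 186 (x) x 214 (y) x 10 mm, clear window, a flap down each side. Origin: middle of its underside, 72 mm above the desk when closed, over the box's origin, axes as the box's. Beads on the flaps sit under the seal rolls: the upward pull peaks at about 14 to 22 N in the first 5 mm, then falls; the lid is free once 15 mm up (let go there, it rests on the rolls).
- lid_handle (a point): Middle of the lid's black handle: a round bar 10 mm thick, straight for 78 mm along the lid's y, on two posts 90 mm apart, over the middle of the lid; its axis is 30 mm above the lid top (25 mm free under it), 112 mm above the desk when closed.
- weight: Steel hold-down weight, about 0.35 kg, standing on the lid behind the handle: block 44 (x) x 100 (y) x 24 mm with a red bail handle. Origin: centre of the block's underside; z up.
- weight_bar (a point): Middle of the top bar of the weight's red bail: a round bar 10 mm thick along the weight's y, 80 mm above the block's underside; the bail's inside is 78 mm wide (y) and 51 mm high between block and bar.
- hook_stand: Steel stand, fixed; base 130 x 110 x 8 mm. Origin: on the desk below the seat; z up. Two round prongs 7 mm thick at y = -24 and +24 mm, axes 120 mm above the desk, run from the post and cross bar (x = +50 mm, no higher than the prongs) towards -x and turn up at x = -32 to -41 mm, ending 18 mm above the prong axis. Fingers fit between the prongs.
- hook_seat (a point): Point midway between the prongs at the level of their top, 123.5 mm above the desk. The bar of the hung weight lies across both prongs (along the stand's y), its axis 5 mm above this level, behind the turned-up tips and in front of the cross bar. The weight's bail must go over the tips from the front, block below the prongs.
- tape_roll: Bystander: roll of brown tape, 94 mm across, 48 mm high. Origin: centre of its underside.
- marker_pen: Bystander: red and white marker pen, 135 mm, lying on the desk. Origin: centre of its underside.
- ball_pen: Bystander: blue and white ball pen, 145 mm, lying on the desk. Origin: centre of its underside.
- lab_timer: Bystander: white lab timer, 44 x 68 x 61 mm. Origin: centre of its underside.
- mouse: Bystander: computer mouse, 112 x 62 x 36 mm. Origin: centre of its underside.
Not all that is in view belongs to the job. What is shaped like the weight but turquoise is not meant.

How it is judged (in metres and radians):
On the way, in this order (a step that is already met when the one before it is completed fails the run):
1. the weight hangs by its bail on both prongs, let go, with the lid still shut (contact force between weight and hook_stand above 1.5 N and x of weight_bar in the frame of hook_stand between -0.036 and 0.046 m and y of weight_bar in the frame of hook_stand between -0.03 and 0.03 m and z of weight_bar in the frame of hook_stand between 0.122 and 0.14 m and angle between weight's own z axis and vertical below 0.25 rad and contact force between the fingers and weight below 0.1 N and contact force between weight and lid below 0.1 N and z of lid in the frame of dry_box below 0.075 m), for 0.3 s.
2. the lid is broken free of its seal and held 2 to 4 cm up, clear of the box (z of lid in the frame of dry_box between 0.09 and 0.114 m and contact force between lid and dry_box below 0.1 N and horizontal distance between lid and dry_box below 0.03 m and angle between lid's own z axis and vertical below 0.2 rad), for 0.2 s.
At the end, for the whole second after the job is handed in: Ends holding: the fingers alone carry the lid by its handle (TCP within 5 cm), steady, level within 0.2 rad, 18 to 42 mm above its closed position, within 3 cm sideways, not touching the box; the weight hangs upright by its bail on the prongs, behind the turned-up tips, touching nothing else (all of step 2 and contact force between weight and hook_stand above 1.5 N and x of weight_bar in the frame of hook_stand between -0.036 and 0.046 m and y of weight_bar in the frame of hook_stand between -0.03 and 0.03 m and z of weight_bar in the frame of hook_stand between 0.122 and 0.14 m and angle between weight's own z axis and vertical below 0.25 rad and contact force between the fingers and weight below 0.1 N and contact force between weight and lid below 0.1 N and linear speed of lid below 0.02 m/s and contact force between the fingers and lid above 1 N and distance between the grasp point and lid_handle below 0.05 m and linear speed of weight below 0.08 m/s); the arm keeps its last pose, push and grip.
It fails at once if the lid flies up more than 6 cm (z of lid in the frame of dry_box above 0.135 m).
It fails at once if the lid is lifted before the weight hangs on the stand (z of lid in the frame of dry_box above 0.077 m and distance between weight_bar and hook_seat above 0.06 m).
It fails at once if the weight is dropped or set on the desk (height (world z) of weight below 0.036 m).
It fails at once if another thing on the desk is displaced by more than 3 cm (distance of any of tape_roll, marker_pen, ball_pen, lab_timer, mouse from where it was at the start of the episode above 0.03 m).
It also fails if it takes over 48 s, if anything falls off the work surface, if the arm or the gripper's body presses on something with over 40 N, if the wrist force passes 120 N, or if a joint passes its speed limit or range.

## Working session

There is one attempt and no reset: what is moved stays moved. The work goes in short steps, each a Python script; the robot and the scene stay as the last script left them, time stands still between calls to the robot, and variables do not carry over. Pictures are saved under pics/ and viewed, at most 10 in all, crops included, and the job is handed in when it is done.

```bash
mkdir -p pics
python3 - <<'E'
from bench import arm
import cv2
for n in("scene","top"):
    im=arm.read_camera(n);cv2.imwrite(f"pics/{n}0.png",im);print(n,arm.camera_model(n))
print(arm.get_state())
E
```

```text
scene {'fx': 499.252824923345, 'fy': 499.252824923345, 'cx': 323.61703401356505, 'cy': 193.93228790927185, 'eye': array([-0.28562107, -0.986045  ,  0.96790324]), 'attitude': array([ 56.4516722 ,   0.83470197, -39.54746718])}
top {'fx': 473.9085054662703, 'fy': 473.9085054662703, 'cx': 320.8051726117686, 'cy': 201.2340537074608, 'eye': array([0.30212624, 0.01948938, 1.42943998]), 'attitude': array([  8.49568346,  -0.99549578, -90.06420372])}
{'time': 0.1, 'joints': array([-6.81820184e+01,  1.38280267e+01,  2.21446745e-01,  7.65006445e+01,
        6.41629153e-04,  8.99982461e+01]), 'joint_vel': array([-0.11344622, -0.05168763,  0.14154633,  0.08511541,  0.01306746,
        0.02030206]), 'joint_efforts': array([-6.34927746e-04, -3.73138547e+01,  2.53009361e+01,  1.08593606e-02,
       -1.39335609e-05,  2.04617908e-05]), 'ee_pos': array([ 0.18563817, -0.46369784,  0.24920076]), 'eef_rot': array([-1.79892776e+02, -6.44910329e-04,  2.18197343e+01]), 'ft_force': array([-0.20906665,  0.34216272,  0.1437466 ]), 'moment': array([ 0.00651497, -0.04831723,  0.02492064]), 'grip_force': 0.0, 'opening': 0.08527186023529332}
```

View pics/top0.png

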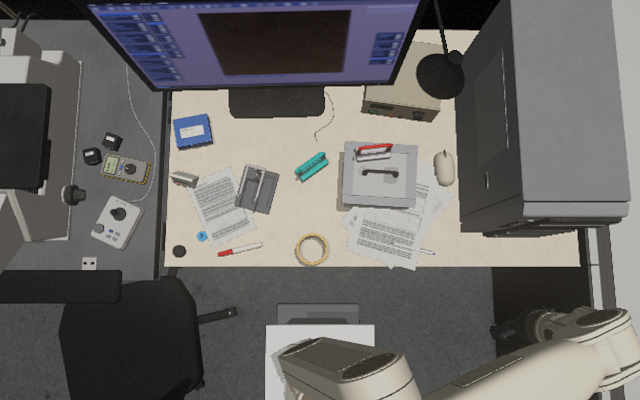

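View pics/scene0.png

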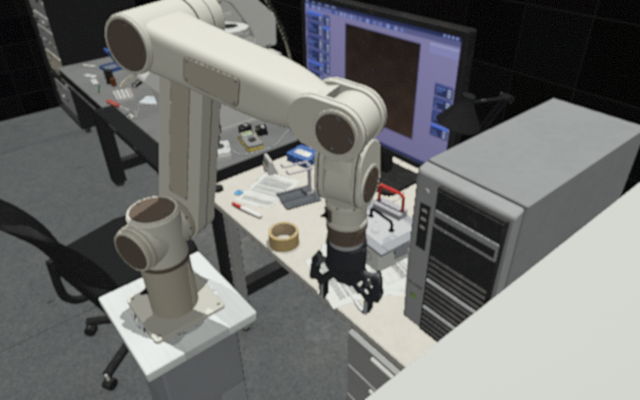

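The top view shows the box around (378,178), with the red bail at (375,152) and the black handle at (380,172). The hook stand is at (258,188) with its prongs running up and left. The turquoise decoy is at (312,166) and the tape at (312,250).

```bash
cat > h.py <<'E'
from bench import arm
import numpy as np, cv2
from scipy.spatial.transform import Rotation as Ro
def ray(m,px):
    px=np.atleast_2d(np.asarray(px,float))
    d=np.c_[(px[:,0]-m['cx'])/m['fx'],-(px[:,1]-m['cy'])/m['fy'],-np.ones(len(px))]
    return Ro.from_euler('xyz',m['attitude'],degrees=True).apply(d)
def onz(m,px,z):
    d=ray(m,px);e=np.array(m['eye']);return e+d*((z-e[2])/d[:,2])[:,None]
def proj(m,P):
    c=Ro.from_euler('xyz',m['attitude'],degrees=True).inv().apply(np.atleast_2d(P)-m['eye'])
    return np.c_[m['cx']+m['fx']*c[:,0]/-c[:,2],m['cy']+m['fy']*c[:,1]/c[:,2]]
E
python3 - <<'E'
from h import *
m=arm.camera_model("top");im=cv2.imread("pics/top0.png")
c=cv2.resize(im[110:270,160:460],None,fx=2.6,fy=2.6,interpolation=cv2.INTER_CUBIC);cv2.imwrite("pics/top0c.png",c)
np.set_printoptions(precision=3,suppress=True)
print("handle",onz(m,[(380,172)],.112),"bar",onz(m,[(375,150)],.162),"stand",onz(m,[(258,188)],.12),"tape",onz(m,[(312,250)],.048),"mouse",onz(m,[(444,167)],.03))
print("monitor base/edge",onz(m,[(275,115)],0),"tower front top",onz(m,[(470,225)],0.0),onz(m,[(470,225)],.4))
E
```

```text
handle [[ 0.583 -0.172  0.112]] bar [[ 0.634 -0.152  0.162]] stand [[0.535 0.172 0.12 ]] tape [[0.365 0.021 0.048]] mouse [[ 0.617 -0.379  0.03 ]]
monitor base/edge [[0.788 0.137 0.   ]] tower front top [[ 0.443 -0.46   0.   ]] [[ 0.404 -0.326  0.4  ]]
```

View pics/top0c.png

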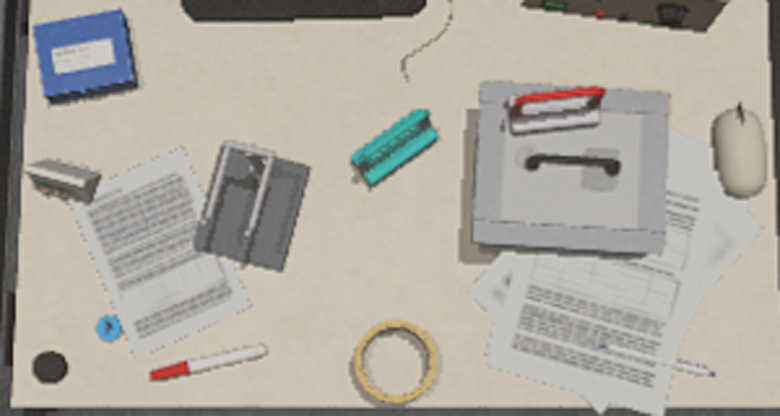

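The enlarged view shows the stand's prongs opening toward the robot, with the stand yawed roughly -15°. The lid, handle and weight are nearly square to the world axes. Next I retract clear of the tower and look with the wrist camera.

Run:
```python
from h import *
import pickle
np.set_printoptions(precision=3,suppress=True)
def go(p,yaw): 
    arm.move_pose(p,[180,0,yaw]); s=arm.get_state(); print(s['time'],s['ee_pos'],s['joints'])
go([.115,-.28,.33],22)
go([.29,-.08,.33],75)
M={}
def shot(n):
    arm.dwell(.2); M[n]=arm.camera_model("wrist"); im=arm.read_camera("wrist"); cv2.imwrite(f"pics/{n}.png",im); print(n,M[n])
go([.50,-.16,.36],90); shot("wbox")
go([.46,.14,.36],75); shot("wstand")
pickle.dump(M,open("M.pkl","wb"))
```

```text
0.9583 [ 0.115 -0.281  0.33 ] [-67.672 -10.305 -12.932  87.309  -0.     90.33 ]
1.9917 [ 0.29 -0.08  0.33] [-15.468 -10.461 -13.106  87.436  -0.028  89.578]
2.9 [ 0.499 -0.161  0.36 ] [-17.852  15.814  19.145  93.405   0.001  72.277]
wbox {'fx': 358.28946379947365, 'fy': 358.28946379947365, 'cx': 319.9301808670039, 'cy': 198.9235026176509, 'eye': array([ 0.498, -0.089,  0.484]), 'attitude': array([-16.332,  -0.012,  -0.037])}
4.3083 [0.46 0.14 0.36] [ 16.881  10.482  12.326  91.822  -0.027 121.895]
wstand {'fx': 358.28946379947365, 'fy': 358.28946379947365, 'cx': 319.9301808670039, 'cy': 198.9235026176509, 'eye': array([0.478, 0.208, 0.483]), 'attitude': array([-16.333,   0.049, -15.129])}
```

View pics/wbox.png

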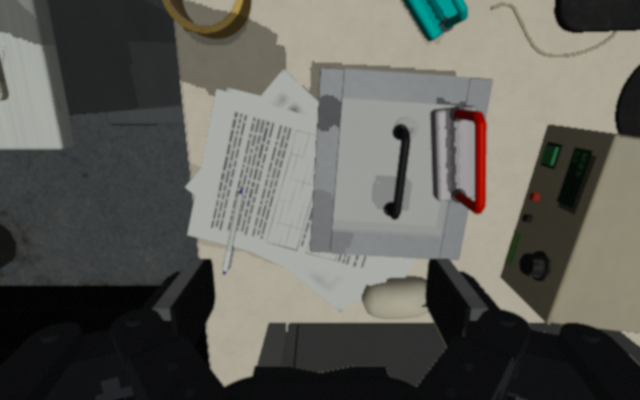

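View pics/wstand.png

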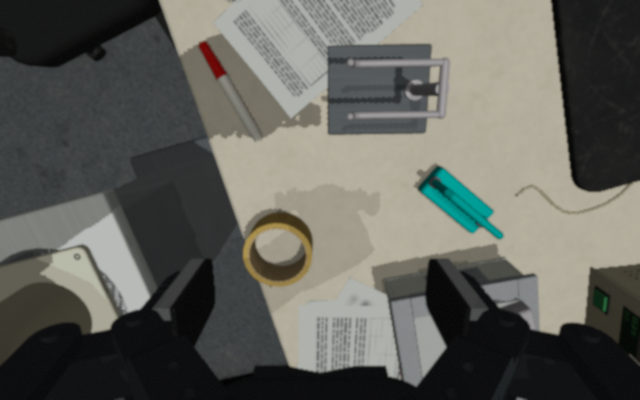

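The box view shows the red bail's top bar from (484,112) to (481,210) and the black handle from (402,130) to (392,212). In the stand view the prongs lie along rows 62 and 117, with tips at column 350 and the cross bar at column 445. I'll measure these with masks.

Run:
```python
from h import *
import pickle
np.set_printoptions(precision=4,suppress=True)
M=pickle.load(open("M.pkl","rb"))
def line(P): # rect fit: centre, long-axis angle, sizes
    (c,wh,a)=cv2.minAreaRect((P[:,:2]*1000).astype(np.float32)); b=cv2.boxPoints((c,wh,a)); e=[b[1]-b[0],b[2]-b[1]]
    l=max(e,key=np.linalg.norm); return np.array(c)/1000,np.degrees(np.arctan2(l[1],l[0])),wh
im=cv2.imread("pics/wbox.png");m=M["wbox"];hsv=cv2.cvtColor(im,cv2.COLOR_BGR2HSV)
red=((hsv[...,0]<8)|(hsv[...,0]>172))&(hsv[...,1]>150)&(hsv[...,2]>80)
ys,xs=np.nonzero(red[90:230,430:500]);ys+=90;xs+=430
print("red bbox",xs.min(),xs.max(),ys.min(),ys.max())
for r in range(100,216,6): q=xs[ys==r]; print(r,q.min() if len(q) else None,q.max() if len(q) else None,len(q),end=' | ')
k=xs>=474
print("\nbar(red x>=474) z.162:",line(onz(m,np.c_[xs,ys][k],.162)))
dk=(hsv[...,2]<60);ys,xs=np.nonzero(dk[115:225,378:418]);P=np.c_[xs+378,ys+115]
print("handle n",len(P),line(onz(m,P,.114)))
# lid top corners approx
g=[(320,68),(492,80),(460,259),(310,250)];L=onz(m,g,.082);print("lid",L[:,:2],L[:,:2].mean(0),[np.linalg.norm(L[i]-L[i-1]) for i in range(4)])
im=cv2.imread("pics/wstand.png");m=M["wstand"];v=im.max(2)
print("col profile rows 50-130 @col 380",[(r,int(v[r,380])) for r in range(52,126,1) if v[r,380]>120])
print("@400",[(r,int(v[r,400])) for r in range(52,126,1) if v[r,400]>120])
print("row62",v[62,325:460].tolist());print("row117",v[116,325:460].tolist())
print("row75",v[75,425:460].tolist())
```

```text
red bbox 474 485 112 212
100 None None 0 | 106 None None 0 | 112 475 479 5 | 118 474 483 10 | 124 476 485 10 | 130 476 485 10 | 136 476 485 10 | 142 476 485 10 | 148 476 485 10 | 154 476 485 10 | 160 476 484 9 | 166 476 484 9 | 172 476 484 9 | 178 476 484 9 | 184 476 484 9 | 190 476 484 9 | 196 476 484 9 | 202 475 484 10 | 208 475 483 9 | 214 None None 0 | 
bar(red x>=474) z.162: (array([ 0.6427, -0.1496]), np.float32(-83.14186), (9.858416557312012, 93.27765655517578))
handle n 854 (array([ 0.5784, -0.1687]), np.float32(85.84805), (99.66880798339844, 17.592144012451172))
lid [[ 0.4977 -0.0623]
 [ 0.6809 -0.0744]
 [ 0.6696 -0.2833]
 [ 0.4854 -0.2712]] [ 0.5834 -0.1728] [np.float64(0.20924060279032586), np.float64(0.1835660572600349), np.float64(0.20920000865063892), np.float64(0.1846336858435975)]
col profile rows 50-130 @col 380 [(61, 143), (62, 157), (63, 160), (64, 151), (65, 134), (112, 121), (113, 141), (114, 155), (115, 158), (116, 149), (117, 131)]
@400 [(60, 130), (61, 148), (62, 158), (63, 158), (64, 146), (65, 127), (112, 128), (113, 147), (114, 158), (115, 157), (116, 145),
[... 817 characters left out ...]
7, 130, 136, 140, 147, 153, 155, 155, 155, 155, 155, 154, 154, 153, 153, 153, 151, 150, 150, 149, 149, 150, 150, 149, 149, 149, 149, 148, 148, 148, 148, 148, 148, 148, 148, 148, 147, 147, 147, 147, 146, 146, 146, 145, 145, 145, 145, 144, 144, 143, 144, 144, 144, 144, 143, 142, 140, 141, 141, 142, 141, 140, 140, 140, 140, 140, 139, 139, 139, 138, 138, 139, 140, 141, 142, 142, 143, 142, 142, 142, 142, 141, 137, 132, 129, 132, 137, 140, 143, 151, 163, 172, 175, 176, 177, 177, 177, 176, 176, 176, 176, 176, 176, 176, 176]
row75 [91, 91, 90, 93, 119, 154, 173, 178, 179, 180, 180, 179, 174, 157, 129, 108, 115, 131, 147, 157, 160, 155, 149, 152, 164, 175, 178, 178, 179, 178, 179, 179, 179, 179, 179]
```

Run:
```python
from h import *
import pickle
np.set_printoptions(precision=4,suppress=True)
M=pickle.load(open("M.pkl","rb"));m=M["wbox"]
b=onz(m,[(480.5,127),(479.7,200),(480.1,162)],.162);print("bar",b,np.degrees(np.arctan2(*(b[0]-b[1])[1::-1])))
t=arm.camera_model("top");im=cv2.imread("pics/top0.png");hsv=cv2.cvtColor(im,cv2.COLOR_BGR2HSV)
red=((hsv[...,0]<8)|(hsv[...,0]>172))&(hsv[...,1]>130);red[:, :340]=0;red[:,410:]=0;red[:135]=0;red[170:]=0
ys,xs=np.nonzero(red);print("top red",xs.min(),xs.max(),ys.min(),ys.max())
top=np.array([(x,np.mean(ys[xs==x][ys[xs==x]<ys[xs==x].min()+4])) for x in range(xs.min(),xs.max()+1)])
B=onz(t,top,.162);print("top bar",B[::4],B.mean(0))
dk=(hsv[...,2]<60);ys,xs=np.nonzero(dk[160:185,358:405]);H=onz(t,np.c_[xs+358,ys+160],.115);print("top handle",H.mean(0),H.min(0),H.max(0))
m=M["wstand"]
A=onz(m,[(380,63),(380,114.5),(400,62.7),(400,114.4),(445.3,75)],.12);T=onz(m,[(350,62),(350,116.3)],.138)
print(A,"spacing",np.linalg.norm(A[0]-A[1]),np.linalg.norm(A[2]-A[3]));print("tips",T,np.linalg.norm(T[0]-T[1]))
u=(T[0]-T[1])[:2];yaw=np.arctan2(u[1],u[0])-np.pi/2;print("yaw from tips",np.degrees(yaw))
ys_=-15.1
for yw in (np.degrees(yaw),ys_):
    x=np.array([np.cos(np.radians(yw)),np.sin(np.radians(yw))]);mid=T[:,:2].mean(0);print("seat",mid+.0385*x, "crossbar rel tip x",(A[4,:2]-mid)@x, "y of prongs", [(a[:2]-mid)@np.array([-x[1],x[0]]) for a in A[:4]])
```

```text
bar [[ 0.6395 -0.1167  0.162 ]
 [ 0.6472 -0.184   0.162 ]
 [ 0.6431 -0.148   0.162 ]] 96.51713503912333
top red 359 392 144 150
top bar [[ 0.637  -0.1081  0.162 ]
 [ 0.6413 -0.1192  0.162 ]
 [ 0.6428 -0.1303  0.162 ]
 [ 0.6442 -0.1413  0.162 ]
 [ 0.6457 -0.1524  0.162 ]
 [ 0.6472 -0.1635  0.162 ]
 [ 0.6486 -0.1746  0.162 ]
 [ 0.6487 -0.1857  0.162 ]
 [ 0.6487 -0.1967  0.162 ]] [ 0.6454 -0.1538  0.162 ]
top handle [ 0.5813 -0.1732  0.115 ] [ 0.5711 -0.22    0.115 ] [ 0.5884 -0.1233  0.115 ]
[[0.5397 0.2201 0.12  ]
 [0.5294 0.1736 0.12  ]
 [0.5581 0.2154 0.12  ]
 [0.5485 0.1685 0.12  ]
 [0.5977 0.1933 0.12  ]] spacing 0.04769889735977346 0.04790892602755919
tips [[0.5107 0.2274 0.138 ]
 [0.4993 0.181  0.138 ]] 0.04779034781556847
yaw from tips -13.777004822675334
seat [0.5424 0.195 ] crossbar rel tip x 0.09264722047188136 y of prongs [np.float64(0.02374058539780905), np.float64(-0.023945128167024897), np.float64(0.02355880671567148), np.float64(-0.02431339400301197)]
seat [0.5422 0.1942] crossbar rel tip x 0.09235751802440736 y of prongs [np.float64(0.024424558117334256), np.float64(-0.023222552101555077), np.float64(0.024680668295899027), np.float64(-0.023135467641560315)]
```

Cross-checks agree:
- **Weight bar:** (0.644, -0.150), yaw 6.5° in both views.
- **Prong spacing:** 47.8 mm against the true 48 mm.
- **Tip to cross bar:** 92 mm against the true 91 mm.
- **Stand seat:** (0.5423, 0.1946), yaw -14.4°.

Next I grasp the weight and carry it to the front of the stand.

Run:
```python
from h import *
import pickle
np.set_printoptions(precision=4,suppress=True)
def st(n=""): s=arm.get_state();print(n,round(s['time'],2),s['ee_pos'],s['eef_rot'],s['ft_force'],round(s['opening'],4),round(s['grip_force'],1));return s
arm.move_pose([.644,-.150,.25],[180,0,96.5]);st("above")
arm.servo_line([.644,-.150,.166],feed=.1);st("down")
arm.set_gripper(0.0,60);s=st("grip")
assert .006<s['opening']<.02
arm.servo_line([.644,-.150,.27],feed=.08);arm.dwell(.3);st("up")
arm.move_pose([.435,.222,.27],[180,0,75.6]);arm.dwell(.3);st("front")
M=pickle.load(open("M.pkl","rb"))
M["wfront"]=arm.camera_model("wrist");a=arm.read_camera("wrist");b=arm.read_camera("scene")
cv2.imwrite("pics/wfront.png",a);cv2.imwrite("pics/sfront.png",b);pickle.dump(M,open("M.pkl","wb"))
cv2.imwrite("pics/front2.png",np.vstack([cv2.resize(a,(480,300)),cv2.resize(b[80:330,100:500],(480,300))]))
```

```text
above 5.91 [ 0.6441 -0.1491  0.2507] [179.9503  -0.0114  96.5428] [-0.0274  0.412   0.0971] 0.085 0.0
down 6.9 [ 0.6445 -0.15    0.1669] [179.9106   0.0324  96.5128] [-0.1495 -0.1306 -0.194 ] 0.0854 0.0
grip 7.6 [ 0.6443 -0.15    0.1662] [179.9578   0.0094  96.502 ] [ 0.2475 -0.7069  0.4182] 0.0078 58.5
up 9.35 [ 0.6439 -0.15    0.2698] [-179.9783   -0.0063   96.4999] [ 0.3642  0.8386 -2.7995] 0.0076 58.4
front 11.22 [0.4354 0.2216 0.2698] [-179.9906    0.0094   75.5392] [ 0.2461 -0.2369 -3.5576] 0.0076 58.4
```

View pics/front2.png

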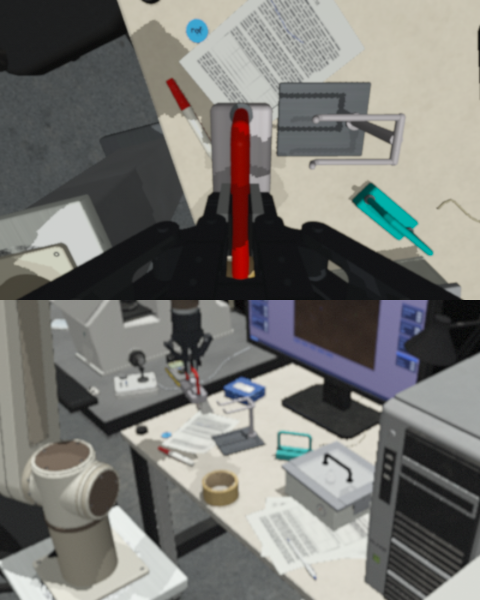

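The weight is held (3.5 N) and hangs straight down in the fingers, with the bar at column 240 from row 112 to row 278 of the combined picture. I'll measure the bar's offset in the hand and recheck the stand from this second view.

Run:
```python
from h import *
import pickle
np.set_printoptions(precision=4,suppress=True)
m=pickle.load(open("M.pkl","rb"))["wfront"];im=cv2.imread("pics/wfront.png");hsv=cv2.cvtColor(im,cv2.COLOR_BGR2HSV)
red=((hsv[...,0]<8)|(hsv[...,0]>172))&(hsv[...,1]>150)&(hsv[...,2]>70);red[:,:290]=0;red[:,350:]=0
ys,xs=np.nonzero(red);print(ys.min(),ys.max())
for r in list(range(ys.min(),ys.max(),12))+[ys.max()]: print(r,xs[ys==r].min(),xs[ys==r].max(),end='|')
P=onz(m,[(320,ys.min()),(320,ys.max())],.266);c=P.mean(0);d=c[:2]-[.4354,.2216]
x=np.array([np.cos(np.radians(-14.4)),np.sin(np.radians(-14.4))]);y=np.array([-x[1],x[0]])
print("\nends",P,"len",np.linalg.norm(P[0]-P[1]),"off x,y",d@x,d@y)
seat=np.array([.5423,.1946])
for z,dx in((.12,-.032),(.12,.0),(.12,.04),(.138,-.041)):
    for s in(-.024,.024):
        p=seat+dx*x+s*y; print("pred",dx,s,proj(m,[[*p,z]]))
v=im.max(2)
for c in (460,500): print(c,[(r,int(v[r,c])) for r in range(145,230) if v[r,c]>125])
print("crossbar row190",[(c,int(v[190,c])) for c in range(515,550)])
print("tips",[(c,int(v[159,c])) for c in range(410,430)],[(c,int(v[216,c])) for c in range(408,430)])
```

```text
145 372
145 318 323|157 311 330|169 309 331|181 308 332|193 308 332|205 308 332|217 308 332|229 308 332|241 308 331|253 308 332|265 310 329|277 310 329|289 311 329|301 311 329|313 311 329|325 310 331|337 309 331|349 309 332|361 309 331|372 315 325|
ends [[0.4475 0.2738 0.266 ]
 [0.4232 0.1797 0.266 ]] len 0.09716645815739121 off x,y -0.0013743325101615192 0.004990001595525231
pred -0.032 -0.024 [[419.2483 216.1768]]
pred -0.032 0.024 [[424.0446 156.9098]]
pred 0.0 -0.024 [[459.0743 216.1375]]
pred 0.0 0.024 [[465.8299 156.8592]]
pred 0.04 -0.024 [[508.8736 216.0884]]
pred 0.04 0.024 [[518.0799 156.796 ]]
pred -0.041 -0.024 [[413.647  223.9873]]
pred -0.041 0.024 [[418.4712 161.1536]]
460 [(153, 133), (154, 153), (155, 167), (156, 176), (157, 179), (158, 175), (159, 164), (160, 145), (208, 155), (209, 184), (210, 189), (211, 170), (212, 145), (213, 143), (214, 158), (215, 170), (216, 177), (217, 177), (218, 171), (219, 173), (220, 186), (221, 197), (222, 201), (223, 201), (224, 201), (225, 201), (226, 202), (227, 202), (228, 202), (229, 201)]
500 [(145, 202), (146, 202), (147, 202), (
[... 1024 characters left out ...]
33, 173), (534, 174), (535, 181), (536, 191), (537, 198), (538, 200), (539, 201), (540, 202), (541, 202), (542, 202), (543, 202), (544, 202), (545, 202), (546, 202), (547, 203), (548, 203), (549, 202)]
tips [(410, 95), (411, 94), (412, 94), (413, 94), (414, 93), (415, 90), (416, 94), (417, 111), (418, 132), (419, 149), (420, 163), (421, 171), (422, 172), (423, 166), (424, 157), (425, 148), (426, 148), (427, 153), (428, 155), (429, 157)] [(408, 202), (409, 203), (410, 200), (411, 188), (412, 159), (413, 115), (414, 80), (415, 71), (416, 75), (417, 80), (418, 88), (419, 103), (420, 126), (421, 144), (422, 154), (423, 158), (424, 163), (425, 171), (426, 177), (427, 179), (428, 180), (429, 179)]
```

The stand's predicted pixels match this view, and the bar's length is right (97 mm against 98 mm). The grip sits 5 mm off-centre along the bar, so I'll split that offset when hanging.

Run:
```python
from h import *
np.set_printoptions(precision=4,suppress=True)
def st(n=""): s=arm.get_state();print(n,round(s['time'],2),s['ee_pos'],s['ft_force'],round(s['opening'],4),round(s['grip_force'],1));return s
x=np.array([np.cos(np.radians(-14.4)),np.sin(np.radians(-14.4))]);y=np.array([-x[1],x[0]]);seat=np.array([.5423,.1946])
P=lambda a,z:[*(seat+a*x-.0025*y),z]
arm.servo_line(P(-.11,.27),[180,0,75.6],feed=.1)
arm.servo_line(P(-.11,.157),feed=.15);arm.dwell(.4);st("front low")
arm.servo_line(P(0,.157),feed=.08);arm.dwell(.4);f0=st("over")['ft_force'][2]
z=.157
while z>.126:
    z-=.004 if z>.140 else .0015
    arm.servo_line(P(0,z),feed=.03);arm.dwell(.15);s=arm.get_state()
    if s['ft_force'][2]-f0>2.5: break
st("down")
b=arm.read_camera("scene");w=arm.read_camera("wrist")
cv2.imwrite("pics/hang2.png",np.vstack([cv2.resize(w[50:400,200:620],(480,300)),cv2.resize(b[60:260,180:440],(480,300),interpolation=2)]))
```

```text
front low 12.88 [0.4353 0.2196 0.1574] [ 0.0409 -0.3481 -3.2085] 0.0074 58.4
over 14.8 [0.5416 0.1922 0.1571] [-0.8374  0.147  -3.3272] 0.0076 58.4
down 18.57 [0.5418 0.1922 0.1319] [-3.6798 -0.9181  5.8633] 0.0077 59.2
```

View pics/hang2.png

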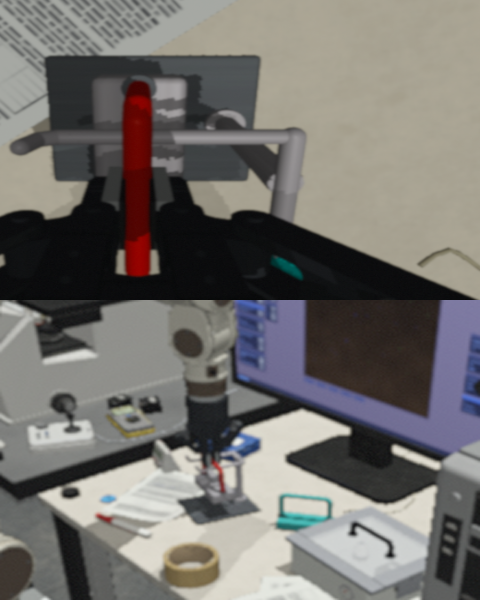

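The bar lies across the prong at the predicted height, between the tip (left) and the cross bar (right), with the block below the prongs. I'll open partway, rise and check.

Run:
```python
from h import *
import pickle
np.set_printoptions(precision=4,suppress=True)
def st(n=""): s=arm.get_state();print(n,round(s['time'],2),s['ee_pos'],s['ft_force'],round(s['opening'],4),round(s['grip_force'],1));return s
s=arm.get_state()['ee_pos']
arm.set_gripper(.034);st("open")
arm.servo_line([s[0],s[1],.155],feed=.03);arm.servo_line([s[0],s[1],.30],feed=.15);arm.dwell(.2);st("up")
w=arm.read_camera("wrist")
arm.set_gripper(.085)
arm.move_pose([.50,-.16,.30],[180,0,86]);arm.dwell(.3);st()
M=pickle.load(open("M.pkl","rb"));M["wbox2"]=arm.camera_model("wrist");b=arm.read_camera("wrist");t=arm.read_camera("top")
cv2.imwrite("pics/wbox2.png",b);pickle.dump(M,open("M.pkl","wb"))
cv2.imwrite("pics/after.png",np.hstack([np.vstack([cv2.resize(w[:, 100:600],(400,300)),cv2.resize(t[130:250,210:370],(400,300),interpolation=2)]),cv2.resize(b,(400,600))]))
```

```text
open 19.04 [0.5417 0.1922 0.1307] [-1.5253 -0.1182 -0.7859] 0.0341 0.0
up 21.31 [0.5414 0.1921 0.299 ] [0.516  0.1336 0.5507] 0.034 0.0
 23.54 [ 0.5003 -0.1592  0.2999] [ 0.2531 -0.8019  0.7182] 0.0849 0.0
```

View pics/after.png

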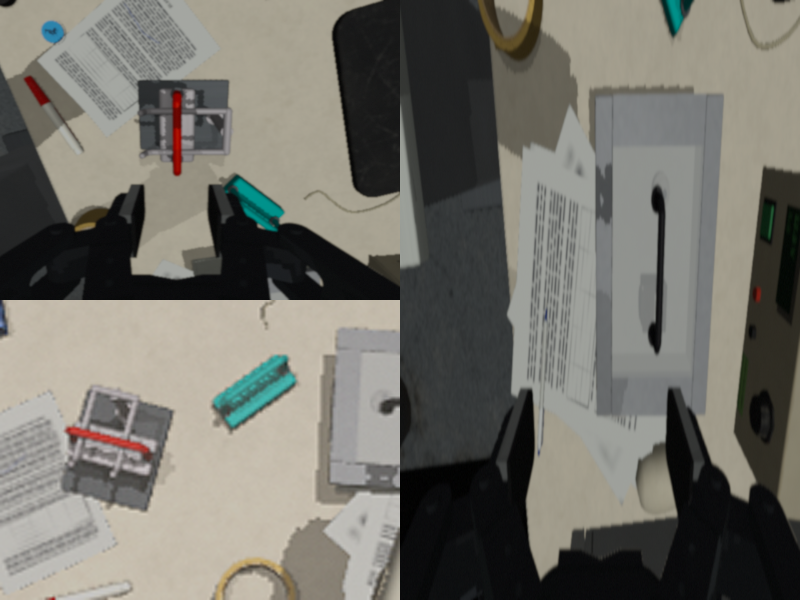

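The weight hangs on both prongs, visible in the wrist and top views. The handle runs from about (416,130) to (411,233) in the full wrist image. I'll measure its bar and the lid edges.

Run:
```python
from h import *
import pickle
np.set_printoptions(precision=4,suppress=True)
m=pickle.load(open("M.pkl","rb"))["wbox2"];im=cv2.imread("pics/wbox2.png");v=im.max(2)
d=(v<60).astype(np.uint8);d[:,:390]=0;d[:,440:]=0;d[:110]=0;d[245:]=0
ys,xs=np.nonzero(d);print(xs.min(),xs.max(),ys.min(),ys.max())
R=np.array([(xs[ys==r].mean(),r,np.ptp(xs[ys==r])+1) for r in range(150,210)])
print(R[::8]);a,b=np.polyfit(R[:,1],R[:,0],1)
e=[(a*r+b,r) for r in(150,209)];P=onz(m,e,.112);print("bar axis",P,"yaw",np.degrees(np.arctan2(P[0,1]-P[1,1],P[0,0]-P[1,0]))-90)
E=onz(m,[(a*ys.min()+b,ys.min()),(a*ys.max()+b,ys.max())],.113);print("ends",E,np.linalg.norm(E[0]-E[1]),"mid",E.mean(0))
L=onz(m,[((597-400)*1.6,64),((722-400)*1.6,64),((704-400)*1.6,275),((598-400)*1.6,275)],.082);print("lid",L,L.mean(0))
```

```text
398 423 124 235
[[418.  150.    9. ]
 [417.5 158.   10. ]
 [417.  166.    9. ]
 [416.5 174.   10. ]
 [416.  182.    9. ]
 [415.5 190.   10. ]
 [415.  198.    9. ]
 [414.  206.    9. ]]
bar axis [[ 0.5853 -0.1405  0.112 ]
 [ 0.582  -0.1943  0.112 ]] yaw -3.547622547205563
ends [[ 0.5864 -0.1183  0.113 ]
 [ 0.5802 -0.2192  0.113 ]] 0.10110123216569833 mid [ 0.5833 -0.1688  0.113 ]
lid [[ 0.501  -0.0622  0.082 ]
 [ 0.679  -0.0745  0.082 ]
 [ 0.6662 -0.2831  0.082 ]
 [ 0.4876 -0.271   0.082 ]] [ 0.5835 -0.1727  0.082 ]
```

Run:
```python
from h import *
import pickle
np.set_printoptions(precision=4,suppress=True)
def st(n=""): s=arm.get_state();print(n,round(s['time'],2),s['ee_pos'],s['ft_force'],round(s['opening'],4),round(s['grip_force'],1));return s
p=[.5836,-.171]
arm.move_pose([*p,.20],[180,0,86.4]);arm.servo_line([*p,.115],feed=.1);st("at")
arm.set_gripper(0.,120);s=st("grip");z0=s['ee_pos'][2];assert s['opening']>.005
for z in [.117,.119,.121,.123,.126,.129,.133,.137,.141,.145]:
    arm.servo_line([*p,z],feed=.015);s=st()
arm.dwell(.4);s=st("end");print("rise",s['ee_pos'][2]-z0)
M=pickle.load(open("M.pkl","rb"));M["wlid"]=arm.camera_model("wrist");b=arm.read_camera("wrist");t=arm.read_camera("top");c=arm.read_camera("scene")
cv2.imwrite("pics/wlid.png",b);cv2.imwrite("pics/tlid.png",t);pickle.dump(M,open("M.pkl","wb"))
cv2.imwrite("pics/lid.png",np.hstack([np.vstack([cv2.resize(c[150:310,300:500],(400,300),interpolation=2),cv2.resize(t[130:250,210:370],(400,300),interpolation=2)]),cv2.resize(b,(400,250))[:, :] if 0 else cv2.copyMakeBorder(cv2.resize(b,(400,250)),0,350,0,0,0)]))
```

```text
at 25.23 [ 0.5842 -0.1712  0.116 ] [ 0.181   0.4084 -0.2273] 0.0848 0.0
grip 25.94 [ 0.5838 -0.171   0.1154] [0.2119 0.4813 2.6336] 0.0061 117.6
 26.23 [ 0.5828 -0.1709  0.116 ] [ 0.0438  0.1434 -4.7214] 0.0059 118.1
 26.51 [ 0.5824 -0.1707  0.1168] [  2.0329  -1.0318 -15.4326] 0.0058 117.4
 26.79 [ 0.5826 -0.1728  0.1211] [ -1.1861  -6.5025 -12.1576] 0.0061 117.9
 27.07 [ 0.5848 -0.1722  0.1258] [-1.1315 -2.8116  2.4284] 0.0056 119.6
 27.43 [ 0.586  -0.1707  0.1296] [0.3927 0.7486 7.4063] 0.0059 120.3
 27.77 [ 0.5841 -0.1707  0.1297] [-0.0859  0.4674  2.7637] 0.0058 119.7
 28.19 [ 0.5832 -0.1709  0.1324] [ 0.7587  0.5203 -2.8084] 0.0058 119.1
 28.61 [ 0.5837 -0.171   0.1372] [-0.5588 -0.4362 -2.5163] 0.0058 119.1
 29.02 [ 0.5837 -0.171   0.1412] [ 0.0858 -0.2345 -2.9851] 0.0058 119.1
 29.44 [ 0.5837 -0.171   0.1452] [ 0.1542  0.0667 -3.6182] 0.006 119.1
end 29.84 [ 0.5836 -0.171   0.1449] [-0.0646  0.1076 -2.6976] 0.006 119.1
rise 0.029506225905170935
```

View pics/lid.png

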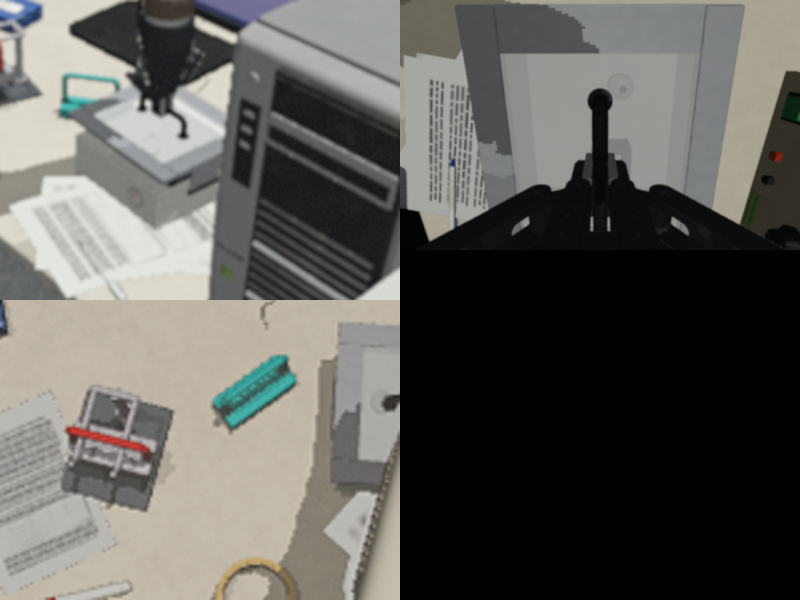

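The lid is free: the force equals the lid's weight, it rose 29.5 mm, and it sits symmetrically about the handle. One numeric check of level and height from the corners comes before handing in.

Run:
```python
from h import *
import pickle
np.set_printoptions(precision=1,suppress=True)
m=pickle.load(open("M.pkl","rb"))["wlid"];R=Ro.from_euler('z',-3.6,degrees=True)
C=np.array([[-.093,.107,.0],[.093,.107,0],[-.093,0.03,0],[.093,0.03,0]])
for z in(.102,.1115,.121): print(z,proj(m,R.apply(C)+[.5836,-.172,z]).tolist())
g=cv2.imread("pics/wlid.png");v=cv2.cvtColor(g,cv2.COLOR_BGR2GRAY).astype(int)
for r in(12,60,100,150): 
    d=np.abs(np.diff(cv2.GaussianBlur(g,(3,3),0).astype(int),axis=1)).sum(2)[r]; print(r,[(c,int(d[c])) for c in range(80,560) if d[c]>40 and d[c]>=d[max(0,c-4):c+5].max()])
```

```text
0.102 [[100.63502175141932, 6.885218729190058], [547.2788996678341, 6.606487401133165], [128.43078494397065, 186.07226118740834], [518.5317147348794, 186.0589523923074]]
0.1115 [[86.34609438567054, 1.2151979569978835], [562.0596453440646, 0.9094307618149173], [117.61750364844477, 191.25572183543485], [529.7126053855093, 191.2486944027203]]
0.121 [[70.0693948392717, -5.243595076832946], [578.9000263314879, -5.581486977696358], [105.51299049347452, 197.05814811914465], [542.2305443636806, 197.0590431333145]]
12 []
60 [(291, 45)]
100 [(102, 82), (161, 54)]
150 [(81, 53), (89, 53), (93, 53), (101, 50), (102, 50), (110, 52), (167, 56), (303, 94), (336, 70)]
```

Corner checks: the left edge matches a lid-top height of 0.1115 m and the right edge about 0.104 m. That is a tilt of roughly 2.5° at about 27–30 mm rise, well within limits, so I'm handing in.

```bash
python3 -c "
from bench import arm
print(arm.close_job())"
```

```text
the job is handed in; nothing more can be done
None
```

I handed the job in without a verdict being returned: the weight hangs by its bail on both prongs, and the lid is free of its seal and held by its handle about 3 cm up, steady and tilted roughly 2.5°.

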